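# Find the open end of a blind tube adapter on a drying peg and hold it hole-up

### The arm

A 6-joint arm with a two-finger parallel gripper is mounted at the origin on a cart in front of the work surface, level with it; the furniture and walls round the work are solid. World frame = base frame: x ahead of the robot, y to its left, z up, the work surface at z = 0. Lengths are in m, angles in degrees, forces in N, time in s.
With the tool pointing down it reaches from about 0.35 to 0.875 m from the base axis. Payload 4.2 kg.
Tool frame: the origin (TCP) lies midway between the tips of the shut fingers; the grasp point (between the pads) lies 19 mm behind it; y points along the fingers, z is the direction in which the jaws open and shut, and the axes are right-handed (so a half turn about y gives the same grasp; the last joint's range is limited). The gripper opens to 87 mm and grips with 3 to 60 N. Pads are 19 mm wide; open, the fingers measure 117 mm over their backs; the gripper's body (75 mm by 190 mm) begins 51 mm behind the grasp point.
Start: joints at [-60.355, 22.042, 0.453, 0, -68.411, -14.817], TCP at [0.16, -0.604, 0.223] pointing down, gripper open.
Joint ranges: [-179.83, 179.83], [-69.29, 118.12], [-61.27, 80.66], [-181.25, 117.63], [-171.15, -9.14], [-177.46, 177.46]. Speed limits (degrees/s): [159.86, 159.86, 180, 180, 180, 180].

### API

Orientations are given as [roll, pitch, yaw] about the fixed x, y, z axes, in that order (R = Rz(yaw) Ry(pitch) Rx(roll)).
In Python, from workcell import env gives the robot as it stands. The module is installed in compiled form; this text tells all that it offers. Calls block until the motion is done:
- env.goto(position, orientation): joint-space move of the TCP to a pose.
- env.move_straight(position, rotation=None, rate=0.15, force_limit=None): straight line of the TCP; rotation=None keeps the orientation; rate is the mean speed in m/s. With force_limit (N) it stops when the force on the tool has changed by that much, and returns True; else False.
- env.set_joints(angles): joint-space move.
- env.gripper_to(opening, grasp_force=None): opening from 0.0 (shut) to 1.0 (fully open); grasp_force is the grip in N (None keeps the last); returns when the fingers have stopped.
- env.dwell(seconds).
- env.inverse_kinematics(position, orientation): joint angles nearest the present ones, or None.
- env.read_state(): the state.
- env.grab_frame(name): name is "scene" or "side" or "wrist"; returns a dict with "image" (420x560x3 uint8, blue, green, red), "fx", "fy", "cx", "cy" (pixels), "D" ([k1, k2, p1, p2, k3] as OpenCV has them; the pictures are not rectified), "position" and "orientation" of the camera in the world. Camera axes: x right, y up, looking along -z (the intrinsics and any distortion apply to the point x, -y, -z); pixel columns grow to the right and rows downward; lengths in m; the calibration is good to about 2 mm. A picture is of the moment at which its call begins. There is no depth.
A pose or a line that the arm cannot do raises env.Unreachable and nothing moves.
- env.close_job(): hands the job in, once; it reports no verdict.
Trained networks look in a picture, given as the dict that the camera call returned (one of the last four; its "shot" number tells which), for a name from the list of things; names that differ only in an ending like _2 or _b are one class to them, and where a whole thing is asked for, a point or a joint stands for the part that bears it (a point fixed in the world has none). Each returns a list of dicts, best first, with "score" (0 to 1); they miss things now and then, are a little off and sometimes report something else, mostly with a low value. They report only what shows in the picture. A call takes as long as a camera call. They do not tell look-alikes from the thing itself.
- env.search_frame(picture, thing): "xyz" ([x, y, z] in m, in world coordinates, good to about 4 mm: the middle of the surface that is visible of it).
- env.trace(picture, thing): "mask" (420x560 bool, what is visible of it).
The state is a dict: "clock": time; "joint_positions": joint angles; "qvel": joint speeds; "joint_torque": joint torques, N m; "position": TCP position; "tool_rot": TCP orientation; "force": force on the tool from outside, world axes, zero at the start; "wrist_torque": the same for the moment, N m; "opening": opening from 0.0 (shut) to 1.0 (fully open).
Only numpy, scipy, OpenCV 4.12 (cv2) and the standard library are available. Lean on these libraries where they do the work, as an engineer would, in place of code of your own. Each camera call takes 0.05 s, during which the arm holds its last target.

### The job

The two black eight-sided tube adapters in the stand have a hole in one end only, and it is hard to see which. Take one of them, stand it upright on a peg of the white drying rack and press gently, to feel whether its lower end slips over the peg or stops on the tip; then turn it over if need be and finish while still holding that adapter in the air, still and upright with the hole up, about 20 cm above the bench, ready for a blood tube to be dropped in. Leave the timer, cup, beaker and marker where they are.

Things in the scene. Friction and masses are not known exactly. Their poses are not given: they have to be found in the camera images.
- adapter_stand: Fixed grey stand, 62 x 236 mm, two bays end to end along its y axis; in each bay an adapter lies on two white V saddles 28 mm either side of the bay's centre (rigid, 8 mm thick, 46 mm wide, up to 24 mm above the bench), open between them and at both sides. Origin under the centre, z up
- bay_1 (a point): Bay at the stand's +y end: centre of the black adapter lying in it at the start, 34 mm above the bench; stays here when that is taken. Adapters: rigid eight-sided rods of black plastic, 80 mm long (along this y axis), 36 mm across flats (which face up, down and sideways), 0.07 to 0.14 kg, thin grey ring near either end; one end solid and flat, the other with a central blind hole 20 mm wide, 40 mm deep
- bay_2 (a point): Bay at the stand's -y end: the same for the other adapter. One adapter (adapter_a) lies with its hole to the stand's +y, the other (adapter_b) with its hole to -y; which of them lies in which bay is drawn anew each time, is not told and must be felt
- drying_rack: Fixed drying rack: square steel tray 124 x 124 mm, white board in it (13 mm up), four upright rigid pegs 13 mm thick with round noses, at +-29 mm in its x and y, tips 74 mm above the bench. On a tip, a solid end stops with the adapter's centre 114 mm above the bench; with its hole down it slides 40 mm further, to 74 mm. Origin under the centre, z up
- cell_counter: Fixed white analyser on the bench, 470 mm tall, behind and to the left: its front face is 167 mm nearer the robot than its origin and reaches 174 mm to either side of it. Keep the hand and wrist clear of it, above all when the hand leans left over bay_1; bay_2 has more room. Origin under its centre
- peg_1_tip (a point): tip of drying peg 1, on its axis, 74 mm above the bench; any of the four pegs will do
- peg_2_tip (a point): tip of drying peg 2, on its axis, 74 mm above the bench; any of the four pegs will do
- peg_3_tip (a point): tip of drying peg 3, on its axis, 74 mm above the bench; any of the four pegs will do
- peg_4_tip (a point): tip of drying peg 4, on its axis, 74 mm above the bench; any of the four pegs will do
- timer: white bench timer, 60 x 70 x 22 mm; a bystander to leave alone, origin at the centre of its underside
- specimen_cup: white specimen cup with a yellow-orange screw lid, 64 mm wide, 71 mm tall; a bystander to leave alone, origin at the centre of its underside
- beaker: small glass beaker, 57 mm wide, 68 mm tall; a bystander to leave alone, origin at the centre of its underside
- marker: white felt marker with a black cap, 133 mm long (its y axis), 12 mm thick, lying on the bench; a bystander to leave alone, origin at the centre of its underside
Things that resemble listed ones, but are neither listed nor needed, are in the scene too. There is more than one size of the drying_rack; the job needs the larger.

How it is judged:
By the outcome, as a careful person would: the job done as asked, in the order asked, and still so for the second after the job is handed in, while the arm keeps its last pose, push and grip.
It also fails if it takes over 67 s, if anything falls off the work surface, if the arm or the gripper's body presses on something with over 40 N, if the wrist force passes 120 N, or if a joint passes its speed limit or range.

## Working session

There is one attempt and no reset: what is moved stays moved. The work goes in short steps, each a Python script; the robot and the scene stay as the last script left them, time stands still between calls to the robot, and variables do not carry over. Pictures are saved under pics/ and viewed, and the job is handed in when it is done.

```bash
mkdir -p pics; ls; python3 - <<'E'
from workcell import env
import cv2
for n in("scene","side","wrist"):
    f=env.grab_frame(n); cv2.imwrite(f"pics/{n}0.png",f["image"]); print(n,f["position"],f["orientation"],f["fx"],f["cx"],f["cy"],f["D"])
s=env.read_state(); print({k:s[k] for k in("clock","position","tool_rot","force","opening")})
E
```

```text
pics
scene [-0.03937925  0.68345576  0.59797375] [  63.00899493    0.66442312 -142.79384146] 434.6645346554791 277.7364502897088 213.10633491986044 [0.04320876 0.         0.         0.         0.        ]
side [ 0.58069885 -0.8720755   0.88950435] [41.80390234 -0.07972229 -1.85468083] 476.46909939969663 274.342079625468 216.68216397222983 [-0.05639612  0.          0.          0.          0.        ]
wrist [ 0.07892466 -0.62517856  0.38330112] [-17.61290162  -0.12433217 104.85868662] 325.5057254001357 286.24559662441453 210.76501621475012 [-0.05176108  0.          0.          0.          0.        ]
{'clock': 0.15, 'position': array([ 0.15986831, -0.60375511,  0.2217349 ]), 'tool_rot': array([-8.99072284e+01,  6.16136304e-03,  1.48228728e+01]), 'force': array([0.45259378, 0.27955952, 0.71085464]), 'opening': 1.0015054795940124}
```

View pics/scene0.png

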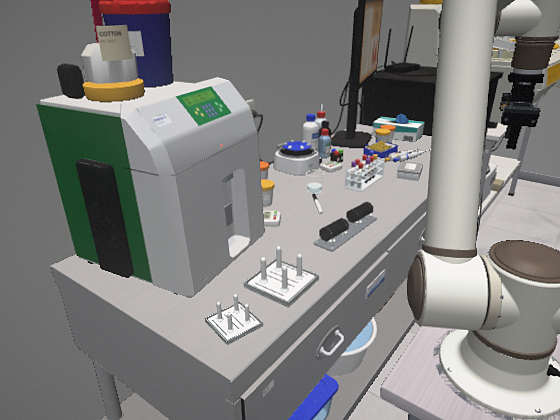

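View pics/side0.png

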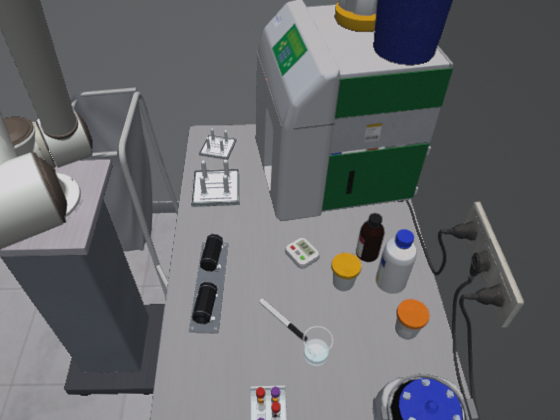

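View pics/wrist0.png

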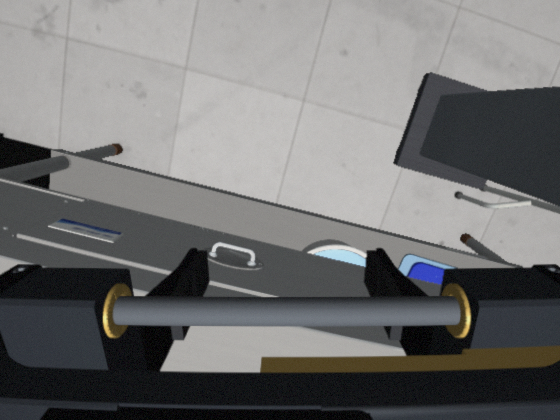

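Scene: the large rack is at about (282,280) in the scene view and (216,186) in the side view. The small rack look-alike is at (233,320) and (218,146). The stand with both black adapters is at (345,230) and (208,285).

```bash
cat > h.py <<'E'
from workcell import env
import numpy as np, cv2
from scipy.spatial.transform import Rotation as R
def cam(f):
    Rw=R.from_euler('xyz',f["orientation"],degrees=True).as_matrix()
    K=np.array([[f["fx"],0,f["cx"]],[0,f["fy"],f["cy"]],[0,0,1.]])
    return Rw@np.diag([1,-1,-1.]),np.array(f["position"]),K,np.array(f["D"],float)
def proj(f,P):
    A,c,K,D=cam(f); rv,_=cv2.Rodrigues(A.T)
    return cv2.projectPoints(np.atleast_2d(np.array(P,float)),rv,-A.T@c,K,D)[0].reshape(-1,2)
def ray(f,uv):
    A,c,K,D=cam(f); p=cv2.undistortPoints(np.array([[uv]],float),K,D).ravel()
    d=A@np.array([p[0],p[1],1]); return c,d/np.linalg.norm(d)
def tri(fs,uvs):
    M=np.zeros((3,3));b=np.zeros(3);L=[]
    for f,u in zip(fs,uvs):
        c,d=ray(f,u);Q=np.eye(3)-np.outer(d,d);M+=Q;b+=Q@c;L.append((c,Q))
    X=np.linalg.solve(M,b); return X,[np.linalg.norm(Q@(X-c)) for c,Q in L]
def atz(f,uv,z):
    c,d=ray(f,uv); return c+d*(z-c[2])/d[2]
def crop(f,x0,y0,x1,y1,s,name):
    cv2.imwrite(name,cv2.resize(f["image"][y0:y1,x0:x1],None,fx=s,fy=s,interpolation=cv2.INTER_CUBIC))
E
python3 - <<'E'
from h import *
np.set_printoptions(precision=4,suppress=True)
fs=[env.grab_frame("scene"),env.grab_frame("side")]
for t in ["adapter_stand","bay_1","drying_rack","peg_1_tip","cell_counter","timer","specimen_cup","beaker","marker"]:
    for n,f in zip("SV",fs):
        for d in env.search_frame(f,t)[:6]: print(t,n,round(d["score"],2),d["xyz"],proj(f,d["xyz"])[0].round(0))
crop(fs[0],200,190,400,350,4,"pics/sc.png"); crop(fs[1],150,120,270,340,2.7,"pics/vc.png")
E
```

```text
adapter_stand S 0.96 [0.4425, -0.2385, 0.0086] [344. 234.]
adapter_stand S 0.37 [0.734, -0.2687, 0.052] [267. 191.]
adapter_stand V 0.55 [0.4683, -0.28, 0.0083] [214. 284.]
bay_1 S 0.82 [0.4413, -0.239, 0.004] [345. 236.]
bay_1 S 0.34 [0.4486, 0.0417, 0.0149] [280. 281.]
bay_1 V 0.82 [0.4673, -0.28, 0.001] [214. 286.]
bay_1 V 0.28 [0.456, 0.0095, 0.0154] [215. 189.]
drying_rack S 0.73 [0.4425, 0.2059, 0.0099] [233. 324.]
drying_rack S 0.64 [0.4459, 0.0451, 0.0146] [281. 282.]
drying_rack V 0.85 [0.4523, 0.1802, 0.0113] [217. 148.]
drying_rack V 0.82 [0.4539, 0.0122, 0.0181] [214. 188.]
peg_1_tip S 0.7 [0.4444, 0.044, 0.0106] [281. 284.]
peg_1_tip S 0.59 [0.436, 0.2054, 0.0101] [236. 325.]
peg_1_tip V 0.97 [0.4562, 0.0098, 0.0136] [215. 190.]
peg_1_tip V 0.86 [0.4548, 0.1816, 0.0098] [218. 148.]
peg_1_tip V 0.33 [0.6733, -0.4519, 0.0208] [314. 351.]
cell_counter V 0.34 [0.6695, -0.2089, 0.0204] [303. 253.]
cell_counter V 0.19 [0.471, -0.2839, 0.0082] [215. 286.]
timer S 0.52 [0.4397, -0.241, 0.0037] [346. 236.]
timer S 0.5 [0.6555, -0.1858, 0.0186] [270. 217.]
timer V 0.7 [0.6692, -0.2046, 0.0211] [303. 251.]
timer V 0.41 [0.7467, -0.2913, 0.07] [344. 269.]
specimen_cup S 0.63 [0.7327, -0.2699, 0.052] [267. 191.]
specimen_cup V 0.72 [0.7454, -0.288, 0.0731] [343. 267.]
beaker S 0.66 [0.6764, -0.4415, 0.0218] [313. 186.]
beaker V 0.78 [0.6787, -0.4542, 0.0222] [317. 352.]
marker S 0.15 [0.4415, -0.2385, 0.0042] [345. 236.]
marker V 0.61 [0.6145, -0.3713, 0.0164] [282. 317.]
```

```bash
ls -la pics
```

```text
total 1792
drwxr-xr-x 2 agent agent   4096 Dec  7 15:55 .
drwxr-xr-x 3 agent agent   4096 Dec  7 15:55 ..
-rw-r--r-- 1 agent agent 578173 Dec  7 15:55 sc.png
-rw-r--r-- 1 agent agent 391610 Dec  7 15:54 scene0.png
-rw-r--r-- 1 agent agent 297631 Dec  7 15:54 side0.png
-rw-r--r-- 1 agent agent 194869 Dec  7 15:55 vc.png
-rw-r--r-- 1 agent agent 356189 Dec  7 15:54 wrist0.png
```

View pics/sc.png

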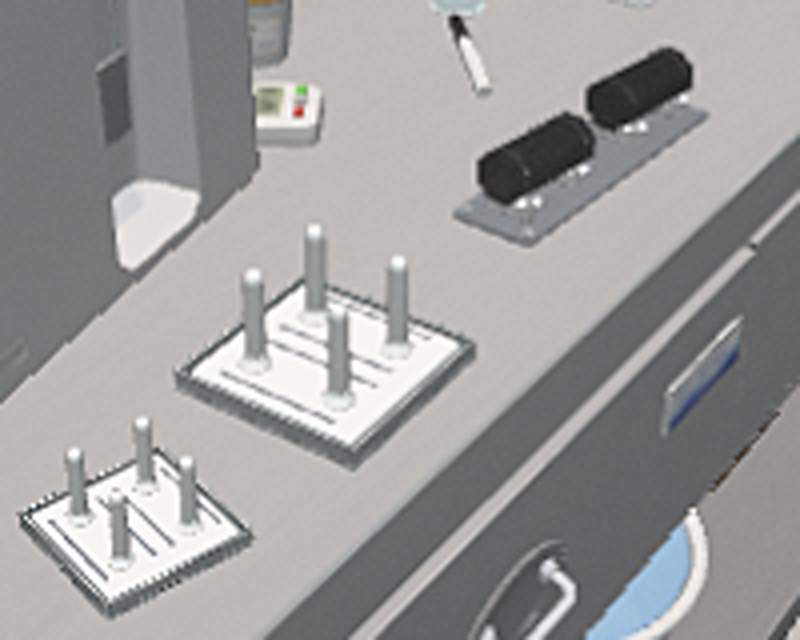

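View pics/vc.png

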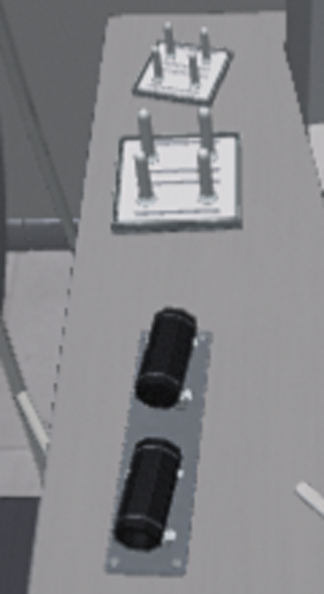

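```bash
python3 - <<'E'
from h import *
np.set_printoptions(precision=4,suppress=True)
fs=[env.grab_frame("scene"),env.grab_frame("side")]
S=lambda u,v:(200+u/4-.4,190+v/4-.4); V=lambda u,v:(150+u/2.7-.3,120+v/2.7-.3)
for n,a,b in [("st++",S(455,213),V(212,333)),("st-+",S(528,244),V(145,330)),("st--",S(706,114),V(107,570)),
 ("p++",S(253,270),V(204,112)),("p+-",S(314,226),V(205,152)),("p--",S(397,258),V(140,152)),("p-+",S(338,306),V(145,112)),
 ("r+left",S(176,375),V(240,134)),("r near",S(354,465),V(119,136)),("r right",S(475,350),V(113,228))]:
    print(n,*tri(fs,[a,b]),a,b)
for d in env.trace(fs[1],"bay_1")[:2]: print(d["score"],d["mask"].sum())
E
```

```text
st++ [ 0.4935 -0.1608  0.0022] [np.float64(0.0017879722175441863), np.float64(0.0017879722175443155)] (313.35, 242.85) (228.21851851851852, 243.0333333333333)
st-+ [ 0.4342 -0.1556  0.0023] [np.float64(0.001682445004934563), np.float64(0.0016824450049344791)] (331.6, 250.6) (203.40370370370368, 241.92222222222222)
st-- [ 0.4214 -0.3892  0.0012] [np.float64(0.00026044660939235765), np.float64(0.00026044660939218825)] (376.1, 218.1) (189.3296296296296, 330.8111111111111)
p++ [0.486  0.0552 0.0714] [np.float64(0.0007667263066163877), np.float64(0.0007667263066163395)] (262.85, 257.1) (225.25555555555553, 161.18148148148146)
p+- [ 0.488  -0.0018  0.0718] [np.float64(0.00048298662504681945), np.float64(0.00048298662504676286)] (278.1, 246.1) (225.6259259259259, 175.9962962962963)
p-- [ 0.4283 -0.0006  0.0728] [np.float64(0.00016384034514875368), np.float64(0.00016384034514875547)] (298.85, 254.1) (201.55185185185184, 175.9962962962963)
p-+ [0.4284 0.0559 0.0714] [np.float64(0.0007563630001658974), np.float64(0.0007563630001659304)] (284.1, 266.1) (203.40370370370368, 161.18148148148146)
r+left [0.5158 0.0912 0.0088] [np.float64(0.0002041347562586435), np.float64(0.00020413475625855932)] (243.6, 283.35) (238.58888888888887, 169.3296296296296)
r near [0.3918 0.0934 0.0065] [np.float64(0.0016900880250642646), np.float64(0.0016900880250642818)] (288.1, 305.85) (193.77407407407406, 170.07037037037037)
r right [ 0.3965 -0.0332  0.0054] [np.float64(0.0013712185209334672), np.float64(0.0013712185209333889)] (318.35, 277.1) (191.55185185185184, 204.14444444444445)
0.95 1397
```

```bash
cat >> h.py <<'E'
def ori(d,x):
    d=np.array(d,float);d/=np.linalg.norm(d);x=np.array(x,float);x-=d*(x@d);x/=np.linalg.norm(x)
    return R.from_matrix(np.column_stack([x,d,np.cross(x,d)])).as_euler('xyz',degrees=True)
E
python3 - <<'E'
from h import *
np.set_printoptions(precision=3,suppress=True)
pegs={"++":(.487,.055),"+-":(.487,-.001),"--":(.4285,-.001),"-+":(.4285,.055)}
for a in (0,20,35,50):
  for pn,p in pegs.items():
    for phi in range(-180,180,30):
      ok=[]
      for sg in (1,-1):
        for aa in ((a,) ):
          h=np.array([np.cos(np.radians(phi)),np.sin(np.radians(phi)),0])
          d=h*np.cos(np.radians(a))-np.array([0,0,np.sin(np.radians(a))])
          x=np.array([0,0,1.])*sg
          q=[env.inverse_kinematics(np.array([*p,z])+.019*d,ori(d,x)) for z in(.15,.09)]
          ok.append(all(k is not None for k in q))
          if ok[-1]: print(a,pn,phi,sg,np.array(q[0]))
E
```

```text
0 ++ -180 1 [  14.992   57.334   17.99   -22.899 -138.334   72.487]
0 ++ -180 -1 [  14.992   57.334   17.99   -22.899 -138.334 -107.513]
0 ++ -150 1 [  27.187   56.645    5.699    3.62  -128.998   92.28 ]
0 ++ -150 -1 [  27.187   56.645    5.699    3.62  -128.998  -87.72 ]
0 ++ -120 1 [  37.737   52.433  -12.69    24.287 -112.911   99.964]
0 ++ -120 -1 [  37.737   52.433  -12.69    24.287 -112.911  -80.036]
0 ++ -90 1 [ 46.226  46.463 -34.705  44.116 -96.366  96.136]
0 ++ -90 -1 [ 46.226  46.463 -34.705  44.116 -96.366 -83.864]
0 ++ -60 1 [ 47.469  40.57  -57.92   72.711 -87.46   81.896]
0 ++ -60 -1 [ 47.469  40.57  -57.92   72.711 -87.46  -98.104]
0 ++ 30 1 [ -35.539   43.021  -46.257 -114.46   -89.701   89.343]
0 ++ 30 -1 [ -35.539   43.021  -46.257 -114.46   -89.701  -90.657]
0 ++ 60 1 [-29.609  39.033 -25.32  -90.352 -89.831  64.353]
0 ++ 60 -1 [ -29.609   39.033  -25.32   -90.352  -89.831 -115.647]
0 ++ 90 1 [ -20.76    43.174   -7.145  -73.737 -103.081   52.195]
0 ++ 90 -1 [ -20.76    43.174   -7.145  -73.737 -103.081 -127.805]
0 ++ 120 1 [ -10.355   49.034    8.355  -61.02  -1
[... 18012 characters left out ...]
 [ 19.761  -0.786 -42.767 -37.981 -10.7   -44.627]
50 -+ 60 1 [ -1.217   7.323 -28.795 -52.239 -45.448   6.522]
50 -+ 60 -1 [  -1.217    7.323  -28.795  -52.239  -45.448 -173.478]
50 -+ 90 1 [ -2.234  15.647 -19.323 -45.009 -65.259  25.631]
50 -+ 90 -1 [  -2.234   15.647  -19.323  -45.009  -65.259 -154.369]
50 -+ 120 1 [  2.765  22.552 -11.298 -35.541 -79.49   41.32 ]
50 -+ 120 -1 [   2.765   22.552  -11.298  -35.541  -79.49  -138.68 ]
50 -+ 150 1 [ 10.612  27.391  -6.727 -24.743 -88.527  57.379]
50 -+ 150 -1 [  10.612   27.391   -6.727  -24.743  -88.527 -122.621]<sys>:0: UserWarning: Gimbal lock detected. Setting third angle to zero since it is not possible to uniquely determine all angles.
```

```bash
python3 - <<'E' 2>/dev/null
from h import *
np.set_printoptions(precision=4,suppress=True)
fs=[env.grab_frame("scene"),env.grab_frame("side")]
C={}
for f,bx,n in((fs[0],(315,200,378,244),"S"),(fs[1],(190,230,226,325),"V")):
    x0,y0,x1,y1=bx; g=f["image"][y0:y1,x0:x1].max(2)<75
    k,l,st,c=cv2.connectedComponentsWithStats(g.astype(np.uint8))
    o=[(st[i,4],c[i]+[x0,y0],st[i,:4]) for i in range(1,k) if st[i,4]>80]; print(n,o); C[n]=[p[1] for p in o]
S=sorted(C["S"],key=lambda p:p[0]); V=sorted(C["V"],key=lambda p:p[1])
for i in range(len(S)): print(tri(fs,[S[i],V[i]]))
print(atz(fs[1],(277,217),0),"analyser corner", atz(fs[0],(262,236),0),atz(fs[0],(193,292),0))
v=np.array([0,-1,0.]);a=np.radians(20)
h=np.array([0,1,0.])
for nm,P,d,x in [("grasp",(.452,-.33,.034),-v*-1*0+np.array([0,np.sin(a),-np.cos(a)]),-v),
  ("test",(.4285,-.001,.15),np.array([0,np.cos(a),-np.sin(a)]),(0,0,-1)),
  ("fin",(.4285,-.12,.2),np.array([0,np.cos(a),-np.sin(a)]),(0,0,-1)),
  ("flip",(.4285,-.12,.2),np.array([0,np.cos(a),np.sin(a)]),(0,0,1)),("flip45",(.4285,-.12,.2),np.array([.7*np.cos(a),.7*np.cos(a),np.sin(a)]),(0,0,1)),("flip-90",(.4285,-.12,.2),np.array([0,-np.cos(a),np.sin(a)]),(0,0,1))]:
    print(nm,env.inverse_kinematics(np.array(P)+.019*d,ori(d,x)))
crop(fs[1],180,225,240,345,5,"pics/vc2.png");crop(fs[0],300,195,390,260,8,"pics/sc2.png")
E
```

```text
S [(np.int32(309), array([359.3398, 211.7832]), array([32,  2, 26, 21], dtype=int32)), (np.int32(362), array([333.511, 229.105]), array([ 5, 18, 29, 23], dtype=int32))]
V [(np.int32(580), array([211.0259, 252.7069]), array([10,  4, 23, 38], dtype=int32)), (np.int32(720), array([204.2722, 302.8681]), array([ 2, 52, 25, 42], dtype=int32))]
(array([ 0.4602, -0.2103,  0.0319]), [np.float64(0.0003884342866910295), np.float64(0.00038843428669088935)])
(array([ 0.4531, -0.3418,  0.0319]), [np.float64(0.00015239325915618676), np.float64(0.00015239325915641138)])
[ 0.6143 -0.0784 -0.    ] analyser corner [ 0.6273 -0.1117  0.    ] [0.5945 0.1736 0.    ]
grasp [-29.5063  34.9469  -6.3595 -20.0166 -60.4134  41.2546]
test [ -23.1938   31.5579  -12.807   -59.7715  -91.4572 -131.0969]
fin [ -33.0113   31.523    -2.6083  -54.1025 -103.4068 -135.5261]
flip [ -37.6244   49.7416   -1.3118  -72.7454 -128.8      50.2952]
flip45 [ -52.4757   46.2134  -25.1366  -89.6707 -111.4698   70.0798]
flip-90 [  30.6802   47.4228  -56.219    55.9269 -102.6671   78.0007]
```

View pics/vc2.png

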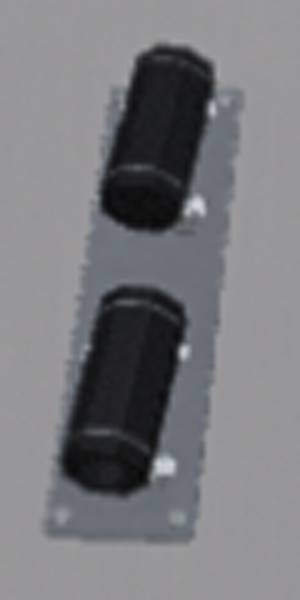

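View pics/sc2.png

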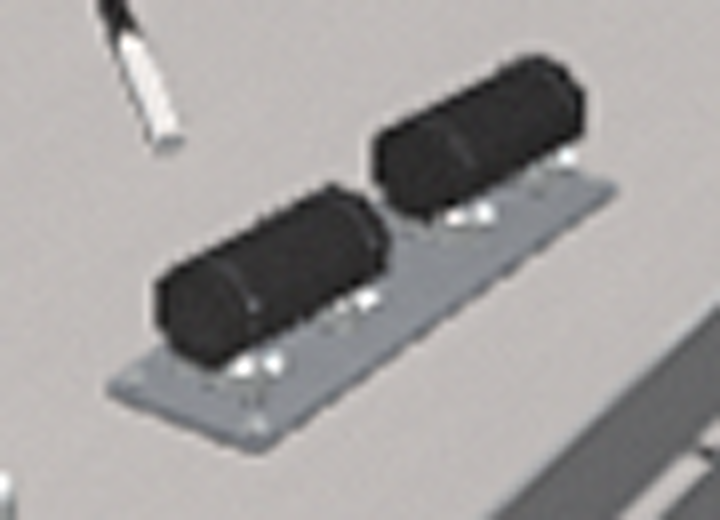

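Both adapters triangulate to z≈0.032, against 0.034 in the text, and the stand yaw is about −3°. The −y end in bay_2 (crop 100,465) faintly looks hollow. I'll take the bay_2 adapter, with the hand leaning 20° toward −y, so its +y end goes down on the peg. First I'll hover and look with the wrist camera.

```bash
cat >> h.py <<'E'
yw=np.radians(-3.1); W=np.array([-np.sin(yw),np.cos(yw),0]); A=np.radians(20); Z=np.array([0,0,1.])
B2=np.array([.4531,-.3418,.034])
dG=W*np.sin(A)-Z*np.cos(A); oG=ori(dG,W)
E
python3 - <<'E' 2>/dev/null
from h import *
np.set_printoptions(precision=4,suppress=True)
env.goto(B2+.019*dG-.13*dG,oG)
s=env.read_state(); print(s["clock"],s["position"],s["force"])
f=env.grab_frame("wrist"); im=f["image"].copy()
for e in(-40,0,40):
    for p in proj(f,[B2+W*e/1000+Z*.018]): cv2.circle(im,tuple(int(v) for v in p),3,(0,0,255),-1)
cv2.imwrite("pics/w1.png",im); cv2.imwrite("pics/w1r.png",f["image"])
g=env.grab_frame("side");cv2.imwrite("pics/s1.png",g["image"])
E
```

```text
2.7917 [ 0.4506 -0.3804  0.1386] [ 0.617  -0.2432 -0.2853]
```

View pics/w1.png

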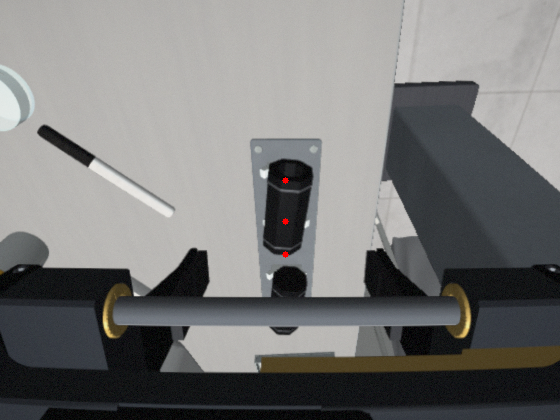

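View pics/s1.png

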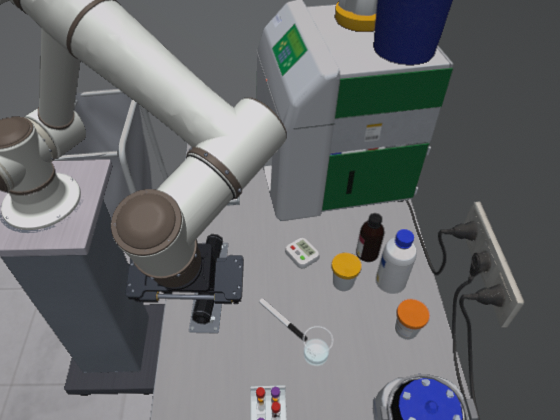

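```bash
python3 -c "
import cv2
im=cv2.imread('pics/w1r.png')[130:345,215:360]
im=cv2.convertScaleAbs(im,alpha=1.6,beta=20)
cv2.imwrite('pics/w1c.png',cv2.resize(im,None,fx=2.8*1,fy=2.8,interpolation=cv2.INTER_CUBIC))"
```

```text
(no output)
```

View pics/w1c.png

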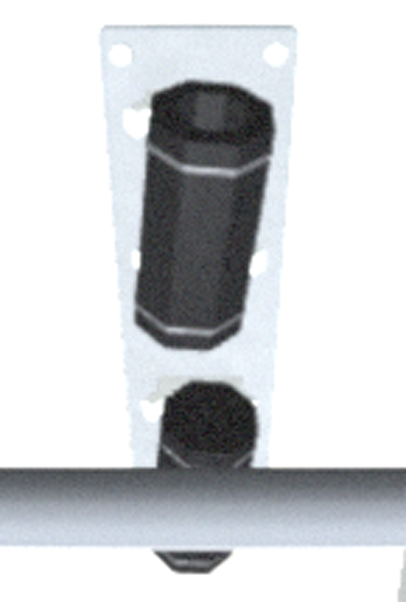

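```bash
python3 - <<'E' 2>/dev/null
from h import *
np.set_printoptions(precision=4,suppress=True)
f=env.grab_frame("wrist")
n=atz(f,(291,172.5),.034); r=atz(f,(282.9,245),.034)
print(n,r,(n+r)/2,np.degrees(np.arctan2((r-n)[0],(r-n)[1])),np.linalg.norm(r-n))
# ring edges: near ring mid, far ring mid at corners (height .034+-.0075)
c=lambda u,v:(215+u/2.8,130+v/2.8)
for nm,l,rr in(("nearring",(147,152),(271,158)),("farring",(135,313),(243,318)),("platetop",(101,25),(297,27)),("platebot",(130,430),(272,430))):
    z=.0 if "plate" in nm else .0415
    a,b=atz(f,c(*l),z),atz(f,c(*rr),z); print(nm,(a+b)/2,np.linalg.norm(a-b))
E
```

```text
[ 0.4465 -0.3777  0.034 ] [ 0.458  -0.2974  0.034 ] [ 0.4523 -0.3376  0.034 ] 8.163244167633522 0.08109695850599721
nearring [ 0.448  -0.3702  0.0415] 0.0358268986181887
farring [ 0.4577 -0.3075  0.0415] 0.035768422534951716
platetop [ 0.4498 -0.3912  0.    ] 0.061023845650916446
platebot [ 0.4595 -0.1997  0.    ] 0.06247362641207762
```

The wrist crop at (205,110) shows a cavity in the −y end of the bay_2 adapter. The bay_1 −y end (210,415) is flat. The bay_2 adapter lies at yaw ≈ −8.4°, so I'll align to it and grasp.

```bash
cat >> h.py <<'E'
yw=np.radians(-8.4); W=np.array([-np.sin(yw),np.cos(yw),0])
B2=np.array([.4525,-.339,.034])
dG=W*np.sin(A)-Z*np.cos(A); oG=ori(dG,W)
E
python3 - <<'E' 2>/dev/null
from h import *
np.set_printoptions(precision=4,suppress=True)
env.goto(B2+.019*dG-.09*dG,oG)
print(env.move_straight(B2+.019*dG,rate=.08,force_limit=8))
s=env.read_state(); print(s["clock"],s["position"],s["force"])
cv2.imwrite("pics/w2.png",env.grab_frame("wrist")["image"])
env.gripper_to(0.0,25)
s=env.read_state(); print(s["clock"],s["position"],s["force"],s["opening"]*87)
cv2.imwrite("pics/w3.png",env.grab_frame("wrist")["image"])
E
```

```text
False
4.5 [ 0.4538 -0.333   0.0167] [-0.4689 -0.2453 -0.1914]
5.4417 [ 0.4536 -0.3326  0.0162] [ 0.5171  0.5343 -0.3126] 35.58263018691408
```

View pics/w3.png

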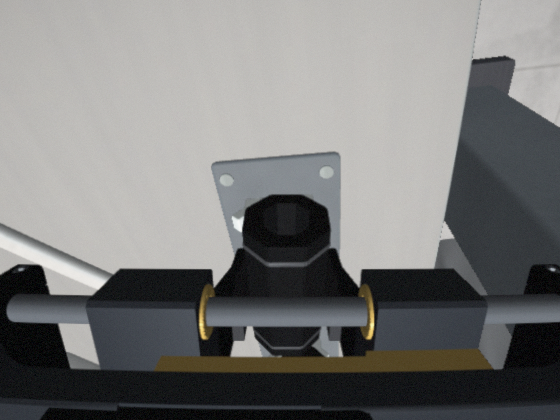

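```bash
cat >> h.py <<'E'
dT=np.array([0,np.cos(A),-np.sin(A)]); oT=ori(dT,-Z)
E
python3 - <<'E' 2>/dev/null
from h import *
np.set_printoptions(precision=4,suppress=True)
env.move_straight(B2+.019*dG+Z*.2,rate=.15)
s=env.read_state(); print(s["clock"],s["position"],s["force"],s["opening"]*87)
env.goto(np.array([.43,-.12,.26])+.019*dT,oT)
s=env.read_state(); print(s["clock"],s["position"],s["force"],s["opening"]*87)
env.goto(np.array([.4285,-.001,.165])+.019*dT,oT)
s=env.read_state(); print(s["clock"],s["position"],s["tool_rot"],oT,s["force"],s["opening"]*87)
for n in("scene","side","wrist"):
    f=env.grab_frame(n); cv2.imwrite(f"pics/{n}4.png",f["image"])
    if n=="scene": crop(f,230,200,350,320,5,"pics/sc4.png")
    if n=="side": crop(f,160,90,280,210,5,"pics/vc4.png")
    print(n,proj(f,[[.4285,-.001,z] for z in(.074,.125,.165,.205)]).round(0).tolist())
E
```

```text
6.975 [ 0.453  -0.3322  0.2151] [ 0.2798 -0.5742 -0.597 ] 35.68155976069085
9.4667 [ 0.43   -0.1022  0.2535] [ 0.839  -0.3605 -1.2415] 35.38036012710528
10.125 [0.4288 0.0167 0.1586] [-89.8953  69.9575 -89.8399] [-90.  70. -90.] [ 0.4174 -0.9745 -0.5161] 36.016165132559664
scene [[299.0, 254.0], [299.0, 234.0], [299.0, 218.0], [299.0, 201.0]]
side [[201.0, 176.0], [199.0, 160.0], [197.0, 148.0], [195.0, 134.0]]
wrist [[285.0, 370.0], [285.0, 328.0], [285.0, 283.0], [285.0, 221.0]]
```

View pics/sc4.png

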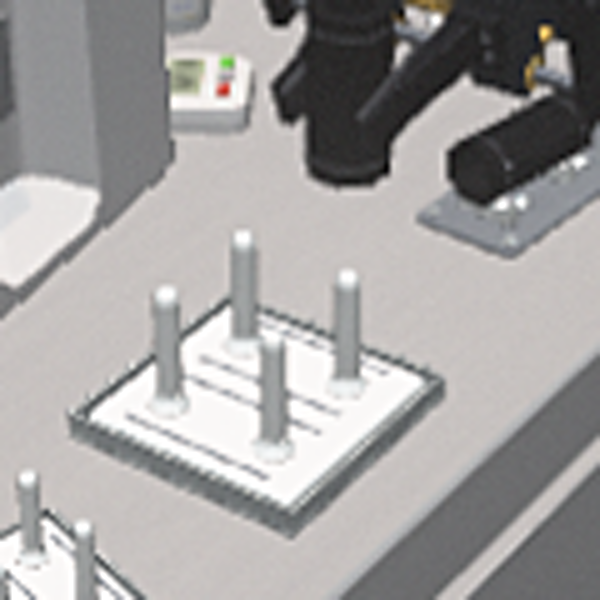

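View pics/side4.png

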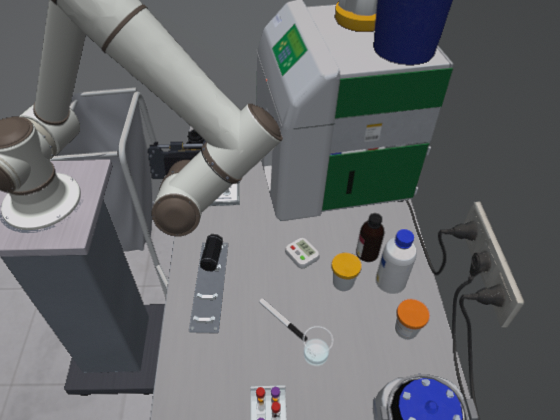

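View pics/wrist4.png

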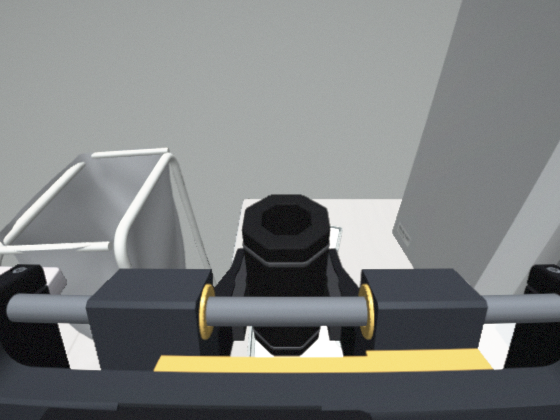

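The wrist view shows the hole facing up at (287,215). In the scene view the adapter's bottom is in the peg's column, at x≈299. Now the gentle press.

```bash
python3 - <<'E' 2>/dev/null
from h import *
np.set_printoptions(precision=4,suppress=True)
P=np.array([.4285,-.001,.165])+.019*dT
env.move_straight(P-Z*.04,rate=.08,force_limit=6)
s=env.read_state(); print(s["clock"],s["position"],s["force"])
r=env.move_straight(P-Z*.075,rate=.02,force_limit=5)
s=env.read_state(); print(r,s["clock"],s["position"],s["force"],"centre z",s["position"][2]+.019*np.sin(A),s["opening"]*87)
for n in("scene","wrist"):
    f=env.grab_frame(n); cv2.imwrite(f"pics/{n}5.png",f["image"])
    if n=="scene": crop(f,230,200,350,320,5,"pics/sc5.png")
E
```

```text
10.925 [0.4285 0.0169 0.1182] [ 0.901   0.514  -0.8832]
True 11.8167 [0.4283 0.0173 0.1047] [ 0.2202 -1.0845  4.1   ] centre z 0.1111609726847091 35.61895810174407
```

View pics/sc5.png

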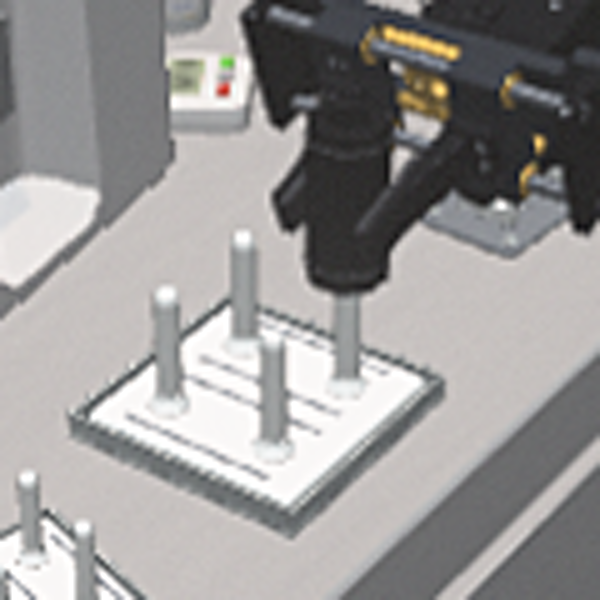

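View pics/wrist5.png

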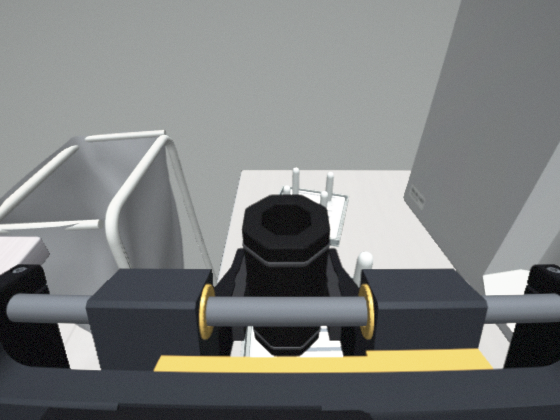

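The adapter stopped on the tip, with about 5 N felt and its centre at 0.111–0.114. The scene crop shows the whole peg below it (347,295–385). So the lower end is solid and the hole is up, as the wrist view shows, and no turn-over is needed. Raising it to 20 cm.

```bash
python3 - <<'E' 2>/dev/null
from h import *
np.set_printoptions(precision=4,suppress=True)
env.dwell(.4); s=env.read_state(); print("held press",s["position"],s["force"])
P=np.array([.4285,-.001,.1975])+.019*dT
env.move_straight(P,rotation=oT,rate=.08)
env.dwell(1)
s=env.read_state(); print(s["clock"],s["position"],s["tool_rot"],s["force"],s["opening"]*87,np.abs(s["qvel"]).max())
f=env.grab_frame("scene"); crop(f,230,150,350,270,5,"pics/sc6.png"); f2=env.grab_frame("wrist"); cv2.imwrite("pics/wrist6.png",f2["image"])
g=env.grab_frame("side"); crop(g,140,90,280,210,5,"pics/v6.png")
c=P-.019*dT+Z*.003
print(proj(f,[c+Z*k for k in(-.04,0,.04)]).round(1).tolist())
E
```

```text
held press [0.4283 0.0173 0.1046] [0.8505 0.174  5.383 ]
14.55 [0.4285 0.0169 0.191 ] [-89.994   69.9994 -89.995 ] [-0.261   0.3507 -1.3919] 35.56667835088507 0.07752500115597495
[[299.2, 219.4], [299.4, 202.6], [299.7, 185.2]]
```

View pics/sc6.png

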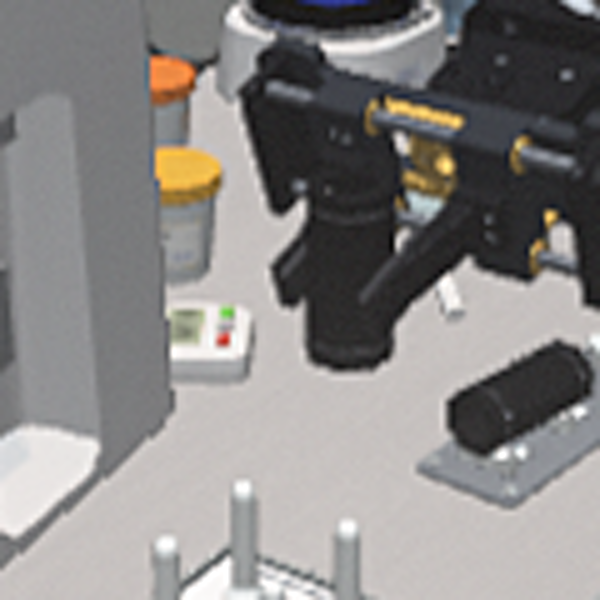

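View pics/wrist6.png

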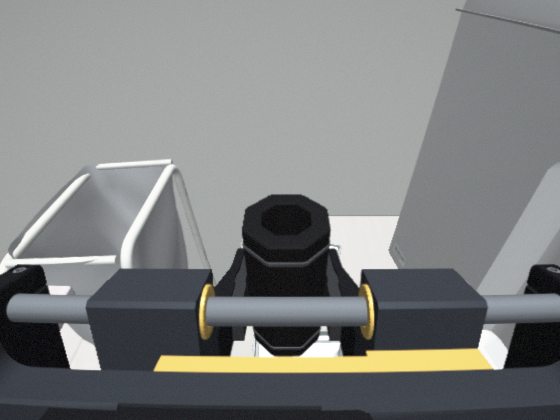

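View pics/v6.png

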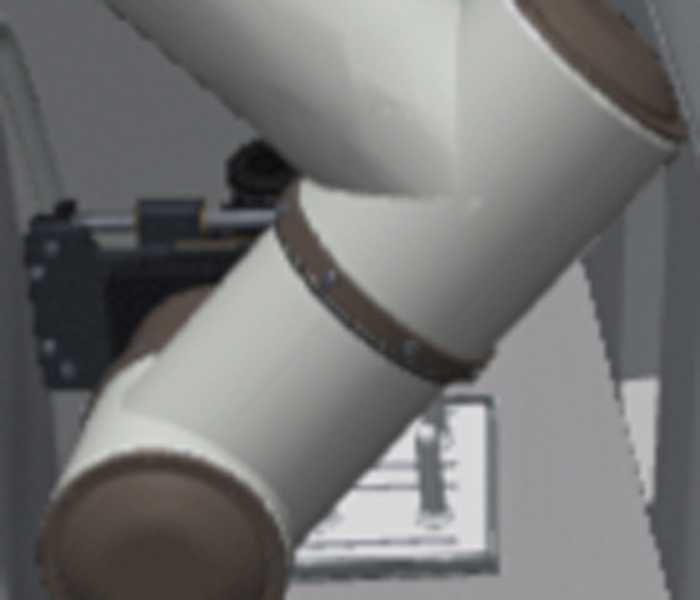

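The adapter stands vertical in the scene view. Its bottom at crop (350,362) maps to image (300,222), where its lower rim should be. The wrist view shows the hole up at (287,218), and the other items are in place. Handing in.

```bash
python3 -c "
from workcell import env
env.close_job(); s=env.read_state(); print(s['clock'],s['position'],s['opening'])"
```

```text
the job is handed in; nothing more can be done
the job is handed in; nothing more can be done
```

The job is handed in: the arm is holding the bay_2 adapter still and upright, hole up, with its centre about 20 cm above the bench. The clock read 14.6 s at the last check, against the 67 s limit.

- **Grasp:** I took the adapter from bay_2 with a 25 N grip, and the jaws closed to about 35.6 mm on the flats (36 mm nominal). It lay about 5° askew to the stand, so I aligned the hand to it first.
- **Peg test:** I used the larger rack, on the peg nearest the robot and the stand. The adapter stopped on the tip with about 5 N felt. The grasp point was then at 0.111 m, where a solid end should stop at 0.114 m. I put the 3 mm difference down to where the hand grips along the adapter.
- **Result:** the lower end is solid and the hole was already up, so I did not turn it over. The wrist pictures showed the cavity at the top before, during and after the press.
- **Final checks:** the adapter looked vertical in the scene picture, and the tool was within 0.01° of its target. In the last pictures, the timer, cup and marker looked undisturbed as far as they could be seen. The beaker was largely hidden, but the arm went nowhere near it.
- **Not confirmed:** the arm blocked the side camera's view of the held adapter, so it gave no check of the final pose.

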